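Find the heavy side of a sander pulley on the balancing rollers

TASK

Lift the V-belt pulley with the red weight out of the wooden rack and lower it upright between the two rollers of the blue balancing stand, its heavy red side not yet at the bottom. Let go of it there and let it turn by itself until it has come to rest with the red side down; leave the plain pulley where it is in the rack.

Things in the scene. Friction and masses are not known exactly. Their poses are not given: they have to be found in the camera images.
- pulley: Unbalanced aluminium V-belt pulley, 110 mm dia, 30 mm thick, 0.5-0.7 kg, on edge in the rack. A red round weight in its faces (36 mm from centre, 1 mm proud) and red rim stripe mark the heavy side, at first 10 deg below level. Origin: centre, 78 mm above bench. x: axle, level; z: from heavy side to light side. Pinch from above near the top of the rim, across the faces (fingers close along x).
- plain_pulley: The same pulley without red weight or stripe, balanced, on edge in the other cradle of the wooden rack (fixed, 110 x 300 mm, 36 mm high), centres 150 mm apart, axles parallel. Origin and x axis as for the other. Leave alone.
- stand: Blue balancing stand, fixed to the bench, base 110 x 150 x 12 mm. Two free-turning steel rollers (28 mm dia, 62 mm long, axes 89 mm apart, 45 mm above bench) lie along its x axis between blue end plates, 64 mm apart inside, 62 mm high. Origin: centre of its underside on the bench; z up. A pulley's axle must lie parallel to this x axis, either way round.
- nest (a point): Where a pulley's centre lies when it rests on both rollers: 98 mm above the bench, over the middle of the stand; axes as the stand. A pulley let go here with its heavy side off the bottom swings to and fro and is at rest, heavy side down, within about 4 s.
Mind the look-alikes: they are no part of the job. Several things have the shape of the stand; the one meant has the colours described above.

How it is judged:
By the outcome, as a careful person would: the job done as asked, in the order asked, and still so for the second after the job is handed in, with the robot touching nothing.
It also fails if it takes over 48 s, if anything falls off the work surface, if the arm or the gripper's body presses on something with over 40 N, if the wrist force passes 120 N, or if a joint passes its speed limit or range.

ROBOT

A 7-joint arm with a two-finger parallel gripper is mounted at the origin on the work surface. World frame = base frame: x ahead of the robot, y to its left, z up, the work surface at z = 0. Lengths are in m, angles in rad, forces in N, time in s.
With the tool pointing down it reaches from about 0.4 to 0.9 m from the base axis. Payload 5.5 kg.
Tool frame: the origin (TCP) lies midway between the tips of the shut fingers; the grasp point (between the pads) lies 19 mm behind it (manip.grip_depth is the distance from the TCP to the grasp point, in m); z points along the fingers, y is the line along which they close (so a half turn about z gives the same grasp; the last joint's range is limited). The gripper opens to 92 mm and grips with 3 to 60 N. Pads are 19 mm wide; open, the fingers measure 130 mm over their backs; the gripper's body (75 mm by 190 mm) begins 47 mm behind the grasp point.
Start: joints at [-1.011, 0.501, -0.427, 1.55, 0.221, 1.138, -0.21], TCP at [0.19, 0.622, 0.227] pointing down, gripper open.
Joint ranges: [-2.88, 2.88], [-0.31, 2.03], [-1.54, 1.56], [0.2, 2.42], [-1.41, 4.55], [0.19, 2.02], [-2.57, 2.57]. Speed limits (rad/s): [2.57, 2.57, 3.14, 3.14, 3.14, 3.14, 3.14].

INTERFACE

Orientations are given as a unit quaternion [x, y, z, w].
In Python, from bench import manip, effector, viewer gives the robot as it stands. Calls block until the motion is done:
- manip.move_pose(position, orientation): joint-space move of the TCP to a pose.
- manip.servo_line(position, ori=None, vel=0.15): straight line of the TCP; ori=None keeps the orientation; vel is the mean speed in m/s.
- manip.movej(angles): joint-space move.
- effector.open_jaws() and effector.close(f_grip=None): open the fingers fully, or close them until they stop; f_grip is the grip in N (None keeps the last).
- manip.sleep(seconds).
- manip.solve_ik(position, orientation): joint angles nearest the present ones, or None.
- viewer.get_image(name): name is "scene" or "top" or "wrist"; returns the picture (420x560x3 uint8, red, green, blue); there is no depth.
- viewer.get_calibration(name): a dict with "vfov" (degrees; the focal length in pixels is half the picture's height over the tangent of half this angle, whatever the lens; pixels are square), "cx", "cy" (the principal point, pixels), "dist_coeffs" ([k1, k2, p1, p2, k3] as OpenCV has them; the pictures are not rectified), "eye" and "attitude" of the camera in the world. Camera axes: x right, y down, z forward; pixel columns grow to the right and rows downward; lengths in m; the calibration is good to about 2 mm. A picture is of the moment at which its call begins: read the wrist's pose just before it. get_calibration takes no time and is no camera call; for the wrist camera it gives the pose at the moment of the call.
A pose or a line that the arm cannot do raises manip.PlanningError and nothing moves.
- manip.hand_in(): hands the job in; it is judged then, once.
Readings, each from a call of its own:
- manip.current_clock(): time.
- manip.current_q(): joint angles.
- manip.current_joint_velocities(): joint speeds.
- manip.current_tau(): joint torques, N m.
- manip.current_tool_pos(): TCP position.
- manip.current_tcp_rot(): TCP orientation.
- manip.current_force(): force on the tool from outside, world axes, zero at the start.
- manip.current_wrist_torque(): the same for the moment, N m.
- manip.current_finger_gap(): finger opening in m.
- manip.current_gripper_force(): force on a finger pad.
Only numpy, scipy, OpenCV 4.12 (cv2) and the standard library are available. Lean on these libraries where they do the work, as an engineer would, in place of code of your own. Each camera call takes 0.05 s, during which the arm holds its last target. There are 200 camera calls.

## Working session

There is one attempt and no reset: what is moved stays moved. The work goes in short steps, each a Python script; the robot and the scene stay as the last script left them, time stands still between calls to the robot, and variables do not carry over. Pictures are saved under pics/ and viewed, at most 10 in all, crops included, and the job is handed in when it is done.

```bash
mkdir -p pics
python3 - <<'E'
from bench import manip,viewer
import cv2
for n in("scene","top"):
    im=viewer.get_image(n);cv2.imwrite(f"pics/{n}0.png",im[:,:,::-1]);print(n,viewer.get_calibration(n))
print(viewer.get_calibration("wrist"),manip.current_tcp_rot(),manip.current_clock())
E
```

```text
scene {'vfov': 50.4992870691877, 'cx': 281.27959881884664, 'cy': 212.77325911563017, 'dist_coeffs': array([-0.00192862,  0.        ,  0.        ,  0.        ,  0.        ]), 'eye': array([1.08347015, 0.20764411, 0.82187461]), 'attitude': array([ 0.54177019,  0.77817703, -0.25924037, -0.18363009])}
top {'vfov': 53.439460214394565, 'cx': 283.51479151682094, 'cy': 214.0980617488747, 'dist_coeffs': array([-0.07954393,  0.        ,  0.        ,  0.        ,  0.        ]), 'eye': array([0.46607276, 0.00943616, 1.00236007]), 'attitude': array([-0.69975974,  0.71097867, -0.03959686,  0.05725144])}
{'vfov': 59.648000496713045, 'cx': 276.2767081972407, 'cy': 209.4104379435683, 'dist_coeffs': array([-0.03402455,  0.        ,  0.        ,  0.        ,  0.        ]), 'eye': array([0.12706688, 0.64080467, 0.38362261]), 'attitude': array([0.79752719, 0.59051095, 0.07296464, 0.09961605])} [ 1.47829890e-01  9.89012431e-01 -8.42801231e-04 -1.54785956e-04] 0.1
```

View pics/top0.png

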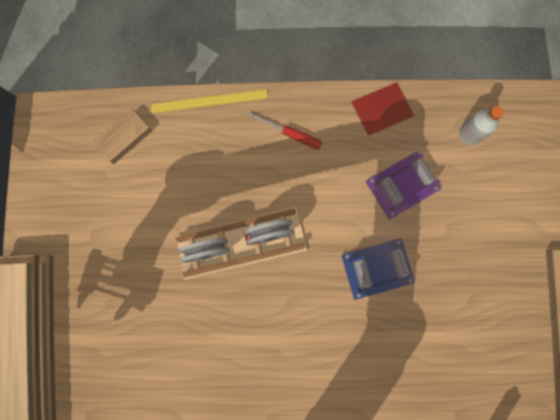

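View pics/scene0.png

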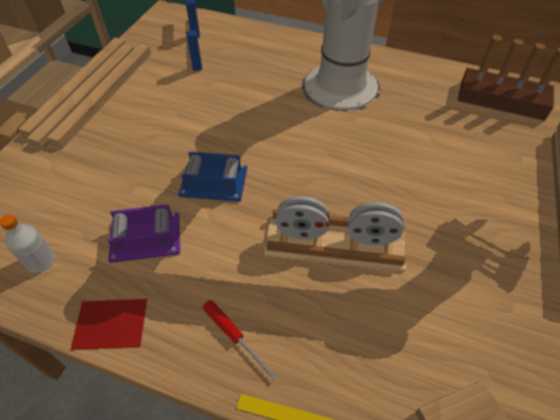

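The top view shows the blue stand near (379,269) and the rack with the red-marked pulley at about (268,230), with red at (247,237). The plain pulley is at (203,250), and the purple stand is a decoy. Next I'll crop in closer.

```bash
cat > h.py <<'E'
import numpy as np, cv2
from bench import manip,effector,viewer
from scipy.spatial.transform import Rotation as R
def K(c):
    f=210/np.tan(np.radians(c["vfov"]/2)); return np.array([[f,0,c["cx"]],[0,f,c["cy"]],[0,0,1]])
def unproj(c,px,z):
    p=cv2.undistortPoints(np.array(px,float).reshape(-1,1,2),K(c),c["dist_coeffs"])[:,0]
    d=R.from_quat(c["attitude"]).apply(np.c_[p,np.ones(len(p))])
    return c["eye"]+d*((z-c["eye"][2])/d[:,2])[:,None]
def proj(c,P):
    r=R.from_quat(c["attitude"]).inv(); P=np.atleast_2d(P)
    return cv2.projectPoints(P,r.as_rotvec(),-r.apply(c["eye"]),K(c),c["dist_coeffs"])[0][:,0]
def down(yaw): # tool y axis along (cos yaw, sin yaw), z down
    y=np.array([np.cos(yaw),np.sin(yaw),0]);z=np.array([0,0,-1.]);return R.from_matrix(np.c_[np.cross(y,z),y,z]).as_quat()
E
python3 - <<'E'
from h import *
c=viewer.get_calibration("top")
im=cv2.imread("pics/top0.png")
a=cv2.resize(im[195:285,170:320],None,fx=5,fy=5,interpolation=cv2.INTER_CUBIC);cv2.imwrite("pics/c1.png",a)
b=cv2.resize(im[225:315,330:430],None,fx=6,fy=6,interpolation=cv2.INTER_CUBIC);cv2.imwrite("pics/c2.png",b)
print(unproj(c,[(268,230)],.133),unproj(c,[(203,250)],.133),unproj(c,[(379,269)],.03))
E
```

```text
[[0.55312471 0.06334359 0.133     ]] [[0.51316854 0.20033536 0.133     ]] [[ 0.46845954 -0.18605425  0.03      ]]
```

View pics/c1.png

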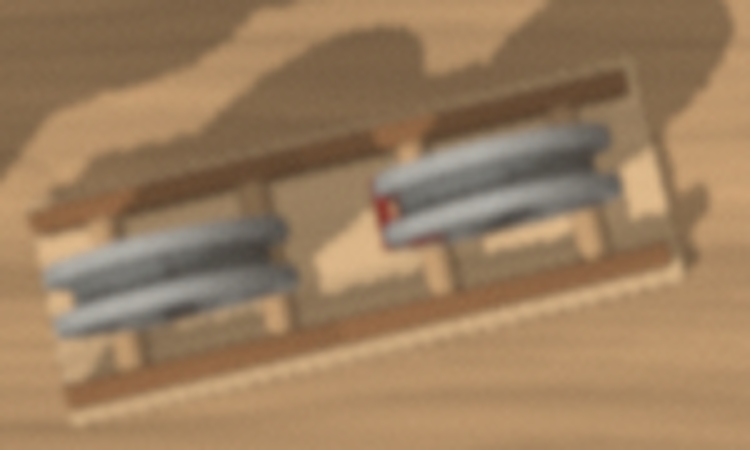

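View pics/c2.png

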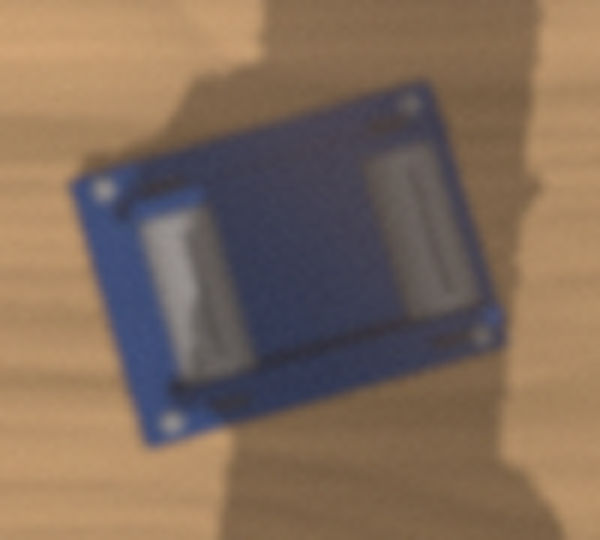

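The red-weighted pulley's mid-height corners in crop 1 are (377,190), (387,243), (617,188) and (607,133). The blue stand's base corners in crop 2 are (73,182), (428,80), (503,345) and (148,447), with rollers running roughly vertically. I'll compute both poses, hover over the pulley and refine with the wrist camera.

Run:
```python
from h import *
c=viewer.get_calibration("top")
f=lambda L,o,s:(np.array(L)+.5)/s-.5+np.array(o)
p=unproj(c,f([(377,190),(387,243),(617,188),(607,133)],(170,195),5),.078)[:,:2]
s=unproj(c,f([(73,182),(428,80),(503,345),(148,447)],(330,225),6),.012)[:,:2]
r=unproj(c,f([(198,293),(422,230)],(330,225),6),.059)[:,:2]
dp=p[3]-p[0]+p[2]-p[1]; ds=s[1]-s[0]+s[2]-s[3]; dx=s[0]-s[3]+s[1]-s[2]
print("pulley",p.mean(0),np.linalg.norm(dp)/2,"axle yaw",np.degrees(np.arctan2(dp[1],dp[0]))+90)
print("stand",s.mean(0),r.mean(0),np.linalg.norm(ds)/2,np.linalg.norm(dx)/2,"yaw",np.degrees(np.arctan2(ds[1],ds[0]))+90,np.degrees(np.arctan2(dx[1],dx[0])))
yaw=np.arctan2(dp[1],dp[0])+np.pi/2
for k in(0,np.pi): print(manip.solve_ik([*p.mean(0),.25],down(yaw+k)))
for k in(0,np.pi): print(manip.solve_ik([*s.mean(0),.25],down(np.arctan2(dx[1],dx[0])+k)))
```

```text
pulley [0.55346206 0.06458446] 0.10544789292075124 axle yaw 12.801849843342097
stand [ 0.47000862 -0.18667118] [ 0.47014728 -0.18548052] 0.14611085838701457 0.1070070175150781 yaw 14.723828668470844 13.713410396863138
[-0.21341544  0.27952768  0.05921919  1.77579623 -0.01844903  1.08680377
  0.07553011]
[-1.10512826  0.64730436  1.36233958  1.80154655 -0.66782488  1.26197674
 -2.47641573]
[-0.07225235  0.19627791  0.4528291   1.90583375 -0.09791642  1.06087892
  0.66024948]
[-0.72116591  0.49323276  1.37138959  1.92073908 -0.52825009  1.17007265
 -2.05432764]
```

Run:
```python
from h import *
manip.move_pose([.5535,.0646,.27],down(np.radians(12.8)))
c=viewer.get_calibration("wrist");im=viewer.get_image("wrist")[:,:,::-1].copy()
np.save("w1.npy",[c],allow_pickle=True);cv2.imwrite("pics/w1raw.png",im)
# overlay predicted pulley outline circles
y=np.radians(12.8);ax=np.array([np.cos(y),np.sin(y),0]);t=np.array([-np.sin(y),np.cos(y),0])
for o,col in((-.015,(0,255,0)),(.015,(255,0,255))):
    th=np.linspace(0,np.pi,40);P=np.array([.5535,.0646,.078])+o*ax+.055*(np.cos(th)[:,None]*t+np.sin(th)[:,None]*[0,0,1])
    cv2.polylines(im,[np.int32(proj(c,P))],False,col,1)
cv2.imwrite("pics/w1.png",im);print(manip.current_clock(),manip.current_force(),manip.current_tool_pos())
```

```text
2.525 [-0.02595308  0.71533241  0.83204425] [0.55333503 0.06611393 0.26980867]
```

View pics/w1.png

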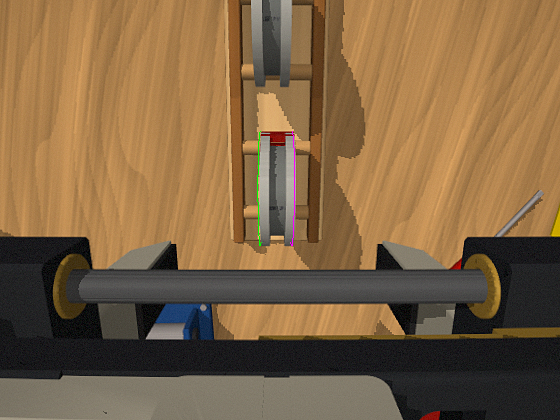

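The overlay matches the pulley at (277,190) to about 1–2 mm, with the red stripe at (277,137). I'll grasp it and lift.

Run:
```python
from h import *
q=down(np.radians(12.8))
manip.servo_line([.5535,.0646,.101],q,vel=.12)
effector.close(f_grip=40)
print(manip.current_finger_gap(),manip.current_gripper_force(),manip.current_tool_pos(),manip.current_force())
manip.servo_line([.5535,.0646,.24],q,vel=.08)
print(manip.current_finger_gap(),manip.current_force(),manip.current_clock())
manip.move_pose([.50,-.16,.24],down(np.radians(14.2)))
# look at stand from the carry pose
c=viewer.get_calibration("wrist");im=viewer.get_image("wrist")[:,:,::-1].copy();cv2.imwrite("pics/w2raw.png",im)
np.save("w2.npy",[c],allow_pickle=True)
y=np.radians(14.2);ax=np.array([np.cos(y),np.sin(y),0]);t=np.array([-np.sin(y),np.cos(y),0]);C=np.array([.470,-.1865,0])
for hx,hy,z,col in((.055,.075,.012,(0,255,0)),(.031,.0445,.059,(0,0,255))):
    P=[C+a*hx*ax+b*hy*t+[0,0,z] for a,b in((1,1),(1,-1),(-1,-1),(-1,1))]
    cv2.polylines(im,[np.int32(proj(c,P))],True,col,1)
cv2.imwrite("pics/w2.png",im);print(manip.current_clock(),manip.current_tool_pos(),manip.current_finger_gap())
```

```text
0.029780598196249734 39.96632695198059 [0.55349368 0.06455517 0.10097821] [ 0.42976692 -0.90944331 -1.05587535]
0.02991638176170168 [-0.57884259 -1.06080183 -6.47653376] 6.9583
7.925 [ 0.50063518 -0.15852038  0.23998469] 0.029947127318359648
```

View pics/w2.png

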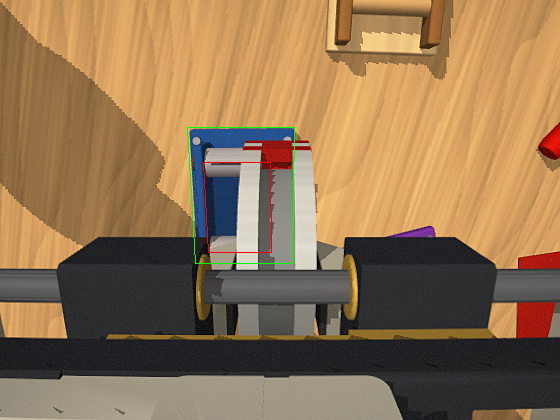

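The carried pulley shows red at (277,150), and the stand's outline matches the prediction, with corners at about (190,128) and (295,128). I'll lower it until contact and release.

Run:
```python
from h import *
q=down(np.radians(14.2));x,y=.470,-.1865
manip.move_pose([x,y,.20],q)
manip.servo_line([x,y,.126],q,vel=.06); manip.sleep(.2)
f0=manip.current_force()[2]
for z in np.arange(.125,.1175,-.001):
    manip.servo_line([x,y,z],q,vel=.02); f=manip.current_force()
    if f[2]-f0>4: break
print(z,f0,f,manip.current_tool_pos(),manip.current_finger_gap())
effector.open_jaws()
manip.servo_line([x,y,.26],q,vel=.1)
manip.sleep(3.5)
print(manip.current_clock())
im=viewer.get_image("scene")
manip.sleep(.4);im2=viewer.get_image("scene")
a=im[120:290,150:420];print(np.abs(im.astype(int)-im2).max())
manip.move_pose([.62,-.1,.34],q)
im=viewer.get_image("scene");t=viewer.get_image("top")
a=cv2.resize(im[110:280,150:420],(800,504));cv2.imwrite("pics/s3.png",a[:,:,::-1])
cv2.imwrite("pics/t3.png",cv2.resize(t[180:320,160:440],(800,400))[:,:,::-1]);print(manip.current_clock())
```

```text
0.12 -7.078753345859869 [-2.8363763  -2.69009754  5.20751582] [ 0.4704785  -0.18734561  0.12101713] 0.029651220200423524
17.4917
12
18.875
```

View pics/s3.png

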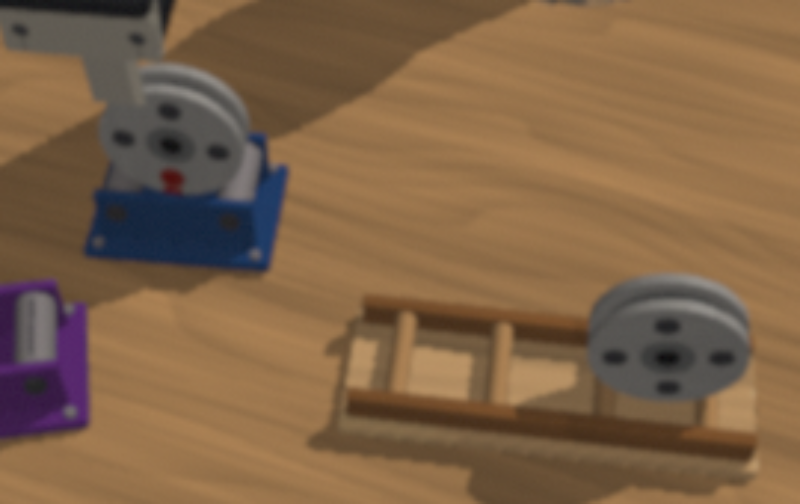

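The pulley rests upright in the blue stand with its red weight at the bottom, at (172,180). The plain pulley is untouched and the gripper is clear.

```bash
python3 -c "
from bench import manip
manip.sleep(.5);print(manip.hand_in())"
```

```text
the job is handed in; nothing more can be done
None
```

The weighted pulley was released in the blue stand and came to rest with its red side down, the plain pulley was left in the rack, and the job was handed in at about 19 s.

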